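Unlock a weld-fixture slide, park its lock pin and slide the work under the bridge

ROBOT

A 6-joint arm with a two-finger parallel gripper is mounted at the origin on the work surface. World frame = base frame: x ahead of the robot, y to its left, z up, the work surface at z = 0. Lengths are in m, angles in degrees, forces in N, time in s.
With the tool pointing down it reaches from about 0.4 to 0.825 m from the base axis. Payload 7 kg.
Tool frame: the origin (TCP) lies midway between the tips of the shut fingers; the grasp point (between the pads) lies 19 mm behind it; z points along the fingers, y is the direction in which the jaws open and shut (so a half turn about z gives the same grasp; the last joint's range is limited). The gripper opens to 88 mm and grips with 3 to 60 N. Pads are 19 mm wide; open, the fingers measure 130 mm over their backs; the gripper's body (78 mm by 193 mm) begins 47 mm behind the grasp point.
Start: joints at [87.726, 20.546, 0.682, 0, -70.136, -16.507], TCP at [0.217, 0.639, 0.19] pointing down, gripper open.
Joint ranges: [-176.03, 176.03], [-82.01, 121.73], [-58.28, 71.71], [-173.87, 95.51], [-174.79, -0.11], [-173.66, 173.66]. Speed limits (degrees/s): [136.94, 136.94, 172.46, 180, 180, 180].

INTERFACE

Orientations are given as [roll, pitch, yaw] about the fixed x, y, z axes, in that order (R = Rz(yaw) Ry(pitch) Rx(roll)).
In Python, from plant import r gives the robot as it stands. The module is installed in compiled form; this text tells all that it offers.
- The arm moves only by the tool send_rows, never from a script. Its argument "motion" is a list of rows, each an object with "travel": the shift along the tool's x, y, z in m, a list of three; "spin": the turn about the tool's z in degrees. In form: [{"travel": [tx, ty, tz], "spin": spin}, ...]. A call has 1 to 5 rows; each row shifts and turns the pose as measured when the row begins, along the tool's axes as they then stand; what a row does not reach is not made up. A row lasts 1/12 s, in which the tool goes at most 41.7 mm and 7.16 degrees, less where a joint would pass 70% of its speed; a pose out of reach is approached as far as the arm can. A call is refused whole if a number of a shift passes 0.0417 or a number of a turn 7.16, either way. A call with a gripper value outside its range is refused whole. "gripper" is the gripper command: -1 is shut, 1 is fully open, values between are in proportion, set as the call begins (left out, the last holds). The fingers move at their own pace and stop on an object; "squeeze" is the grip in N (left out, the last holds). Time passes only in rows, so rows that do not move let the fingers close. It gives the time, the measured TCP pose, the force and the opening at its end, in the units of the state.
- r.get_state(): the state, without advancing time (a new reading comes with each control period).
- r.capture(name): name is "side" or "top"; returns (picture, depth): 420x560x3 uint8, blue, green, red; 420x560 float32, m along the optical axis (not along the pixel's ray), 0 where there is no reading.
- r.get_calibration(name): a dict with "fov_y" (degrees; the focal length in pixels is half the picture's height over the tangent of half this angle, whatever the lens; pixels are square), "cx", "cy" (the principal point, pixels), "origin" and "orientation" of the camera in the world. Camera axes: x right, y down, z forward; pixel columns grow to the right and rows downward; lengths in m; the calibration is good to about 2 mm. A picture is of the moment at which its call begins. get_calibration takes no time and is no camera call.
- r.close_job(): hands the job in, once; it reports no verdict.
Trained networks look in the newest picture that a camera, given by its name, has taken for a name from the list of things; names that differ only in an ending like _2 or _b are one class to them, and where a whole thing is asked for, a point or a joint stands for the part that bears it (a point fixed in the world has none). Each returns a list of dicts, best first, with "conf" (0 to 1); they miss things now and then, are a little off and sometimes report something else, mostly with a low value. They report only what shows in the picture. A call takes as long as a camera call. They do not tell look-alikes from the thing itself.
- r.boxes_of(camera, target): "at" ([x, y, z] in m, in the coordinates of the camera as it stood for that picture, good to about 4 mm: the middle of the surface that is visible of it).
- r.pinpoint(camera, target): "at" ([x, y, z] in m, in the coordinates of the camera as it stood for that picture, good to about 4 mm: a listed point, or the origin of a listed thing).
The state is a dict: "time_s": time; "joints": joint angles; "qd": joint speeds; "joint_torque": joint torques, N m; "tcp_pos": TCP position; "eef_rot": TCP orientation; "contact_force": force on the tool from outside, world axes, zero at the start; "moment": the same for the moment, N m; "gripper_width": finger opening in m.
Only numpy, scipy, OpenCV 4.12 (cv2) and the standard library are available. Lean on these libraries where they do the work, as an engineer would, in place of code of your own. Each camera call takes 0.05 s, during which the arm holds its last target. There are 200 camera calls.

TASK

Draw the lock pin up out of the weld fixture's slide and park it in the side notch of the pin rest: neck fully in to the back of the notch, collar resting on the plate, pin hanging upright and let go. Then slide the unlocked slide by its handle all the way in under the bridge until it is home against its stop. Leave the spare anvil, the stack of tabs and the wrench alone.

Things in the scene. Friction and masses are not known exactly. Their poses are not given: they have to be found in the camera images.
- pin: Loose lock pin, steel with a black cylindrical knob, 0.12 kg, 111 mm long, standing upright in the slide at the start. Origin at the centre of its lower tip, z along the pin to the knob. From the tip up: shank 14 mm diameter to 45 mm; thin neck 9 mm diameter from 45 to 63 mm; collar 28 mm diameter from 63 to 69 mm; knob 22 mm diameter from 69 to 111 mm (grip here).
- pin_collar (a point): Point on the pin's axis at the underside of its collar (63 mm above the tip).
- fixture: Weld fixture fixed to the table: steel base 150 mm (x) by 375 mm (y, from -120 to 255 mm) by 25 mm, origin on the table in the middle of the slide's track, z up. The slide runs along its +y between guide rails 41 mm high at x = +-59 mm. Nothing on it is higher than the top of the bridge (135 mm), the pin included.
- bridge (a point): Middle of the underside of the bridge, 100 mm above the table: an orange crossbar 146 mm (fixture x) by 50 mm (fixture y) by 35 mm on two grey posts. A welding tip hangs from it to 75 mm above the table.
- bore (a point): On the fixture: axis of the lock bore, at the height of the slide's boss top (65 mm above the table). Bore 16 mm diameter, through the boss and on through the base; at the start the pin's collar rests on the boss here and the pin reaches 63 mm down. Boss 50 mm (x) by 44 mm (y), 20 mm higher than the slide's deck.
- carriage (a joint): Travel of the slide along the fixture's +y in m: 0 locked at the start, 0.120 home against its stop, with the work under the bridge. It moves against about 3 N and stays where it is left.
- handle (a point): Top centre of the slide's handle, an upright dark steel bar 50 mm (fixture x) by 16 mm (fixture y) by 50 mm high on the slide's tail, top 95 mm and deck 45 mm above the table. It moves with the slide. At the start it is 75 mm from the pin axis, on the fixture's -y side.
- pin_rest: Pin rest, fixed to the table: a dark foot (85 by 60 by 12 mm) and post carrying a level steel plate 56 mm wide and 6 mm thick, top 94 mm above the table. The plate has a notch open to the rest's own -x side; the post stands at x 25 to 47 mm and ends under the plate. Origin on the table below the notch's seat, z up.
- notch (a point): On the plate's top: where the pin's axis lies when the neck is at the back of the notch. Axes as pin_rest. The notch is 12 mm wide and runs from here to -x for 16 mm, then flares, its mouth ending 28 mm from here. Back wall 4.5 mm beyond this point. The neck passes in from the side; the 14 mm shank does not fit the notch.
- anvil: Bystander: spare dark steel anvil block 55 by 45 by 42 mm, loose; origin at the centre of its underside.
- tabs: Bystander: stack of bent aluminium tabs 85 by 61 by 17 mm, loose; origin at the centre of its underside.
- wrench: Bystander: loose steel wrench 160 mm long, lying along its x; origin at the centre of its underside.
Not all that is in view belongs to the job. Leave any green or orange look-alike of the pin_rest alone.

How it is judged:
By the outcome, as a careful person would: the job done as asked, in the order asked, and still so for the second after the job is handed in, with the robot touching nothing.
It also fails if it takes over 59 s, if anything falls off the work surface, if the arm or the gripper's body presses on something with over 40 N, if the wrist force passes 120 N, or if a joint passes its speed limit or range.

## Working session

There is one attempt and no reset: what is moved stays moved. The work goes in short steps, Python scripts to look and compute and a tool call to move; the robot and the scene stay as the last step left them, time stands still between calls to the robot, and variables do not carry over. Pictures are saved under pics/ and viewed, about 8 in all and at most 12, crops included, and the job is handed in when it is done.

Besides the shell and the picture viewer there is one more tool, called after ">>>" as name([rows], argument=value, ...), one row to a line, values as JSON. send_rows: Moves the arm, as the interface text tells. Its arguments: {"type":"object","properties":{"motion":{"type":"array"},"gripper":{"type":"number"},"squeeze":{"type":"number"}},"required":["motion"]}

```bash
mkdir -p pics; cat > h.py <<'E'
import numpy as np, cv2
from scipy.spatial.transform import Rotation as R
from plant import r
def cal(n):
    c=r.get_calibration(n); f=210/np.tan(np.radians(c["fov_y"]/2)); o=np.array(c["orientation"],float)
    M=R.from_euler('xyz',o,degrees=True).as_matrix() if o.shape==(3,) else (o if o.shape==(3,3) else R.from_quat(o).as_matrix())
    return c,f,M,np.array(c["origin"])
def w(n,p): c,f,M,o=cal(n); return M@np.array(p)+o
def px(n,P): c,f,M,o=cal(n); q=M.T@(np.array(P)-o); return np.round([c["cx"]+f*q[0]/q[2],c["cy"]+f*q[1]/q[2]],1)
def cloud(n,d):
    c,f,M,o=cal(n); v,u=np.mgrid[0:420,0:560]
    P=np.stack([(u-c["cx"])/f*d,(v-c["cy"])/f*d,d],-1)@M.T+o; P[d==0]=np.nan; return P
E
python3 - <<'E'
from h import *
np.set_printoptions(precision=4,suppress=True)
for n in("top","side"):
    print(n,r.get_calibration(n)); im,d=r.capture(n); cv2.imwrite(f"pics/{n}0.png",im); np.save(n,d)
    for t in("pin","pin_collar","bore","bridge","handle","fixture","pin_rest","notch"):
        for q in r.pinpoint(n,t)[:4]: P=w(n,q["at"]); print(t,{k:v for k,v in q.items() if k!="at"},P,px(n,P))
print(r.get_state())
E
```

```text
top {'fov_y': 56.320436363933666, 'cx': 281.2673290913097, 'cy': 209.77702378839027, 'origin': array([ 0.4458, -0.0861,  0.9658]), 'orientation': array([-173.3694,   -0.3204,  -90.3521])}
pin {'conf': 0.7} [ 0.5763  0.0035 -0.0028] [242.8 202.8]
pin_collar {'conf': 0.68} [0.5797 0.004  0.0685] [239.7 197.3]
pin_collar {'conf': 0.45} [ 0.5842  0.0165 -0.001 ] [237.5 199.6]
bore {'conf': 0.93} [0.5803 0.0087 0.068 ] [237.7 197.1]
bridge {'conf': 0.55} [0.5674 0.1984 0.1025] [150.4 201. ]
handle {'conf': 0.88} [ 0.5824 -0.0711  0.0973] [272. 194.]
fixture {'conf': 0.61} [ 0.7628 -0.007   0.0016] [247.1 129.6]
fixture {'conf': 0.57} [0.5817 0.0142 0.0003] [238.3 200.6]
pin_rest {'conf': 0.89} [ 0.7622 -0.1672 -0.0029] [310.2 130.1]
pin_rest {'conf': 0.86} [ 0.6298 -0.2593 -0.001 ] [347.8 181. ]
pin_rest {'conf': 0.85} [ 0.2995 -0.3132 -0.    ] [373.8 316. ]
pin_rest {'conf': 0.59} [ 0.3874 -0.1801  0.0039] [318.  279.5]
notch {'conf': 0.9} [ 0.3885 -0.179   0.0918] [321.4 281.4]
notch {'conf': 0.75} [ 0.63   -0.2559  0.0931] [353.5 173.1]
notch {'conf': 0.73} [ 0.7652 -0.1693  0.0967] [3
[... 839 characters left out ...]
8} [ 0.6232 -0.2567  0.0934] [339.6 249.4]
notch {'conf': 0.79} [ 0.298  -0.3085  0.0965] [171.5 282.1]
notch {'conf': 0.72} [ 0.7611 -0.1648  0.0927] [388.2 219.3]
notch {'conf': 0.7} [ 0.3881 -0.1812  0.0925] [220.2 238.3]
{'time_s': 0.9, 'joints': array([ 87.7248,  20.5455,   0.6818,  -0.0021, -70.1361, -16.5043]), 'qd': array([ 0.0666, -0.0707, -0.0827, -0.0471, -0.0044,  0.035 ]), 'joint_torque': array([  0.0023, -58.2359,  29.3298,   7.0018,   0.0125,  -0.    ]), 'tcp_pos': array([0.2173, 0.639 , 0.1896]), 'eef_rot': array([179.9997,   0.002 , -18.7803]), 'contact_force': array([0.1417, 0.6158, 0.0988]), 'moment': array([-0.019 , -0.0378,  0.0033]), 'gripper_width': 0.0876412259535234}
```

View pics/top0.png

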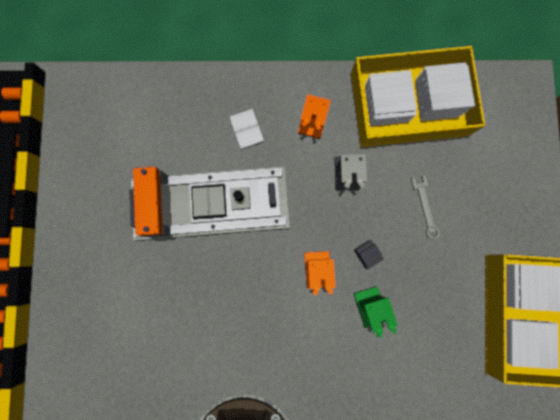

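View pics/side0.png

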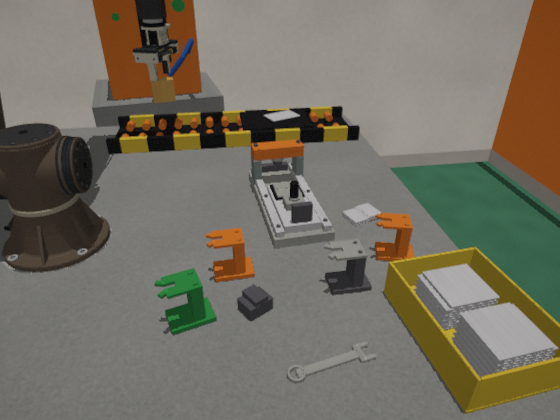

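Candidates for the pin rest: orange (314,115), orange (321,270), green (378,310) are look-alikes. The grey steel plate at (352,172) in top (348,250 in side) fits the description. The pin is at (240,197). Next I'll check it in a close crop with plate fits.

```bash
python3 - <<'E'
from h import *
np.set_printoptions(precision=4,suppress=True)
im=cv2.imread("pics/top0.png"); 
for n in("top","side"):
    P=cloud(n,np.load(n+".npy"))
    def sel(c,rad,z0,z1): return (np.hypot(P[...,0]-c[0],P[...,1]-c[1])<rad)&(P[...,2]>z0)&(P[...,2]<z1)
    for nm,c,rad,z0,z1 in(("plate",(.635,-.256),.06,.085,.105),("knob",(.578,.007),.03,.105,.125),("handle",(.5826,-.069),.04,.085,.105),("bridge",(.5665,.198),.11,.125,.15)):
        m=sel(c,rad,z0,z1); q=P[m]; 
        (cx,cy),(a,b),th=cv2.minAreaRect((q[:,:2]*1000).astype(np.float32))
        print(n,nm,len(q),"mean",q.mean(0),"med z",np.median(q[:,2]),"rect",cx,cy,a,b,th)
        if n=="top" and nm=="plate":
            g=[(int(round(x*1000-560)),int(round(-y*1000-200))) for x,y,_ in q]
s=cv2.imread("pics/side0.png")
A=cv2.resize(im[140:205,310:390],(400,325),interpolation=cv2.INTER_CUBIC)
B=cv2.resize(s[225:300,300:390],(390,325),interpolation=cv2.INTER_CUBIC)
C=cv2.resize(im[160:245,120:300],(550,260),interpolation=cv2.INTER_CUBIC)
o=np.zeros((590,790,3),np.uint8); o[:325,:400]=A;o[:325,400:]=B;o[328:588,:550]=C
cv2.imwrite("pics/crop1.png",o)
E
```

```text
top plate 706 mean [ 0.641  -0.2559  0.0947] med z 0.09473630490031337 rect 636.5010986328125 -256.4734191894531 76.27580261230469 56.62629318237305 1.2098846435546875
top knob 82 mean [0.5794 0.004  0.1131] med z 0.11334720979156554 rect 579.4307861328125 4.63018798828125 20.25545310974121 19.885967254638672 89.48716735839844
top handle 157 mean [ 0.5852 -0.0703  0.095 ] med z 0.09505823616352116 rect 585.4708862304688 -70.01359558105469 50.24881362915039 15.802153587341309 0.7221223711967468
top bridge 1649 mean [0.5643 0.1967 0.1352] med z 0.1352330685665757 rect 565.7613525390625 198.1484375 146.30850219726562 51.710235595703125 3.6908798217773438
side plate 673 mean [ 0.6366 -0.259   0.0923] med z 0.0926383419778527 rect 633.869873046875 -255.9423828125 77.02362823486328 59.24208450317383 0.8238505125045776
side knob 45 mean [0.5771 0.0013 0.1099] med z 0.11038350839971067 rect 577.2214965820312 2.8473644256591797 19.80895233154297 20.08369255065918 81.01182556152344
side handle 124 mean [ 0.5825 -0.0737  0.0913] med z 0.09230868797474456 rect 582.6778564453125 -71.34224700927734 48.48979568481445 18.531553268432617 5.490829944610596
side bridge 475 mean [0.5609 0.1903 0.1323] med z 0.13294189016487118 rect 562.68896484375 196.32012939453125 146.06341552734375 52.46202850341797 4.342401027679443
```

View pics/crop1.png

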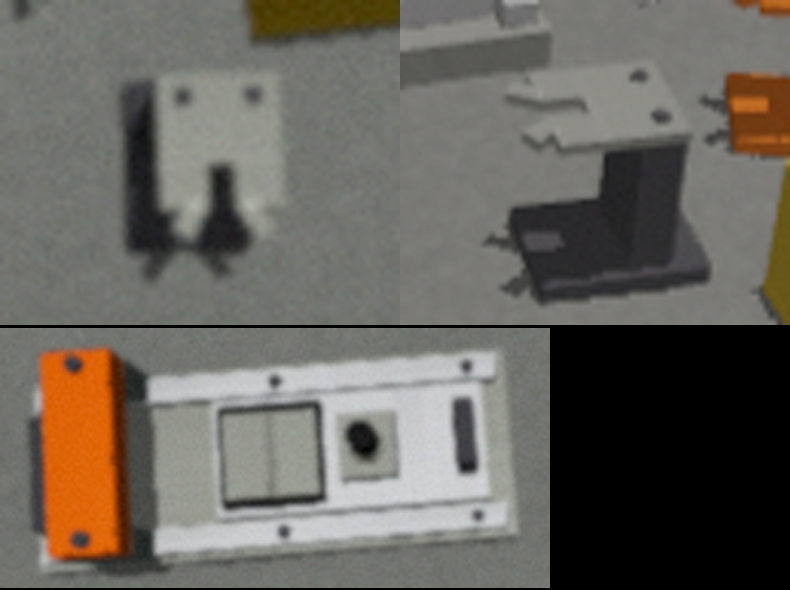

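Crop: the grey rest is confirmed, with its notch open toward world -x (top crop about (220,170)) and the knob at (362,438). Turning the jaws to world x first.

>>> send_rows([
  {"travel":[0,0,0],"spin":7.1},
  {"travel":[0,0,0],"spin":7.1},
  {"travel":[0,0,0],"spin":7.1},
  {"travel":[0,0,0],"spin":7.1},
  {"travel":[0,0,0],"spin":7.1},
], gripper=1)

```text
time_s: 1.32
tcp_pos: [0.2174, 0.6391, 0.1896]
eef_rot: [-180.0, 0.0, -54.7]
contact_force: [0.3, 1.0, -1.3]
gripper_width: 0.0879
```

>>> send_rows([
  {"travel":[0,0,0],"spin":7.1},
  {"travel":[0,0,0],"spin":7.1},
  {"travel":[0,0,0],"spin":7.1},
  {"travel":[0,0,0],"spin":7.1},
  {"travel":[0,0,0],"spin":7.1},
])

```text
time_s: 1.73
tcp_pos: [0.2173, 0.6391, 0.1897]
eef_rot: [-180.0, 0.0, -90.5]
contact_force: [0.1, -0.1, 0.3]
gripper_width: 0.0872
```

>>> send_rows([
  {"travel":[0.03,-0.018,0],"spin":0},
  {"travel":[0.03,-0.018,0],"spin":0},
  {"travel":[0.03,-0.018,0],"spin":0},
  {"travel":[0.03,-0.018,0],"spin":0},
  {"travel":[0.03,-0.018,0],"spin":0},
])

```text
time_s: 2.15
tcp_pos: [0.3043, 0.4876, 0.1871]
eef_rot: [-180.0, -0.1, -90.7]
contact_force: [0.4, 0.1, 0.3]
gripper_width: 0.0874
```

>>> send_rows([
  {"travel":[0.03,-0.018,0],"spin":0},
  {"travel":[0.03,-0.018,0],"spin":0},
  {"travel":[0.03,-0.018,0],"spin":0},
  {"travel":[0.03,-0.018,0],"spin":0},
  {"travel":[0.03,-0.018,0],"spin":0},
])

```text
time_s: 2.57
tcp_pos: [0.3951, 0.3288, 0.1884]
eef_rot: [-179.9, 0.1, -90.6]
contact_force: [0.8, -0.2, -0.8]
gripper_width: 0.0877
```

>>> send_rows([
  {"travel":[0.03,-0.018,0],"spin":0},
  {"travel":[0.03,-0.018,0],"spin":0},
  {"travel":[0.03,-0.018,0],"spin":0},
  {"travel":[0.03,-0.018,0],"spin":0},
  {"travel":[0.03,-0.018,0],"spin":0},
])

```text
time_s: 2.98
tcp_pos: [0.4866, 0.17, 0.1904]
eef_rot: [-179.7, 0.3, -90.5]
contact_force: [0.3, 1.7, 0.8]
gripper_width: 0.088
```

>>> send_rows([
  {"travel":[0.032,-0.018,0],"spin":0},
  {"travel":[0.032,-0.018,0],"spin":0},
  {"travel":[0.032,-0.018,0],"spin":0},
  {"travel":[0.032,-0.018,0],"spin":0},
  {"travel":[0.025,-0.014,0],"spin":0},
])

```text
time_s: 3.4
tcp_pos: [0.5751, 0.0071, 0.192]
eef_rot: [-179.5, 0.4, -90.5]
contact_force: [0.7, 0.3, 0.1]
gripper_width: 0.0877
```

>>> send_rows([
  {"travel":[0,0,0],"spin":0},
  {"travel":[0,0,0],"spin":0},
])

```text
time_s: 3.57
tcp_pos: [0.5771, 0.0016, 0.1915]
eef_rot: [-179.5, 0.3, -90.8]
contact_force: [0.0, 0.9, 0.3]
gripper_width: 0.088
```

```bash
python3 - <<'E'
from h import *
np.set_printoptions(precision=4,suppress=True)
for n in("top","side"):
    im,d=r.capture(n); cv2.imwrite(f"pics/{n}1.png",im)
    for t in("pin_collar","bore","notch"):
        for q in r.pinpoint(n,t)[:4]: P=w(n,q["at"]); print(n,t,q["conf"],P)
s=r.get_state();print(s["tcp_pos"],s["eef_rot"])
E
```

```text
top pin_collar 0.47 [0.5809 0.0026 0.0671]
top bore 0.65 [0.578  0.006  0.0647]
top bore 0.22 [ 0.4482 -0.2978 -0.0022]
top bore 0.19 [0.5785 0.0039 0.0647]
top notch 0.94 [ 0.7636 -0.1698  0.0959]
top notch 0.84 [ 0.3893 -0.178   0.092 ]
top notch 0.73 [ 0.3024 -0.31    0.0931]
top notch 0.63 [ 0.6296 -0.2548  0.0929]
side pin_collar 0.46 [0.577  0.0053 0.0663]
side bore 0.89 [0.577  0.005  0.0667]
side notch 0.9 [ 0.6232 -0.2584  0.0934]
side notch 0.83 [ 0.3841 -0.1773  0.0947]
side notch 0.78 [ 0.3028 -0.311   0.0921]
side notch 0.75 [ 0.763  -0.1653  0.0932]
[0.5765 0.0041 0.192 ] [-179.4734    0.3455  -90.5644]
```

>>> send_rows([
  {"travel":[0,-0.001,0.03],"spin":0},
  {"travel":[0,0,0.03],"spin":0},
  {"travel":[0,0,0.02],"spin":0},
  {"travel":[0,0,0.02],"spin":0},
  {"travel":[0,0,0],"spin":0},
])

```text
time_s: 4.38
tcp_pos: [0.5805, 0.0086, 0.0922]
eef_rot: [-179.0, 0.5, -90.2]
contact_force: [-0.3, -0.2, -0.6]
gripper_width: 0.0877
```

>>> send_rows([
  {"travel":[0,0,0.006],"spin":0},
  {"travel":[0,0,0],"spin":0},
])

```text
time_s: 4.55
tcp_pos: [0.5806, 0.0094, 0.0864]
eef_rot: [-179.0, 0.4, -90.1]
contact_force: [-0.6, 0.1, -0.7]
gripper_width: 0.0878
```

>>> send_rows([
  {"travel":[0.005,0.001,0.006],"spin":0},
  {"travel":[0,0,0],"spin":0},
])

```text
time_s: 4.72
tcp_pos: [0.5809, 0.0049, 0.082]
eef_rot: [-178.9, 0.5, -90.1]
contact_force: [-0.2, -0.4, -1.0]
gripper_width: 0.0875
```

```bash
python3 - <<'E'
from h import *
im,d=r.capture("side"); im2,_=r.capture("top")
s=r.get_state();print(s["tcp_pos"],s["eef_rot"])
o=np.hstack([cv2.resize(im[120:240,230:350],(395,395),interpolation=3),cv2.resize(im2[140:260,180:300],(395,395),interpolation=3)])
cv2.imwrite("pics/c2.png",o)
E
```

```text
[0.58206601 0.00525124 0.0832362 ] [-178.74624508    0.48359912  -90.04667054]
```

View pics/c2.png

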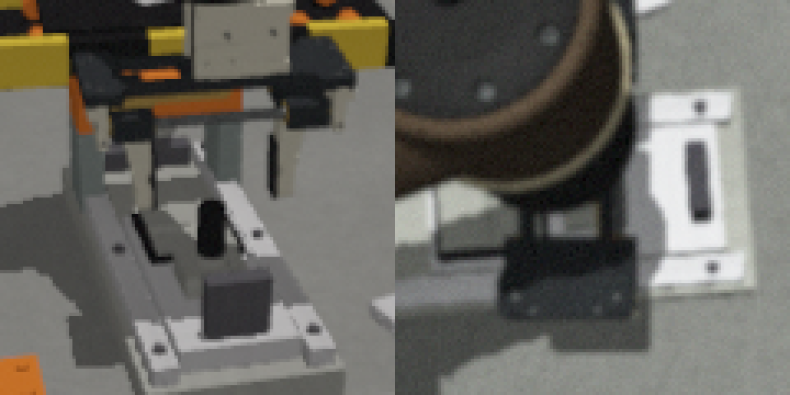

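The fingers straddle the knob in x (tips at crop (143,205) and (283,195), knob at (211,228)), but they look higher or farther back than the knob. I'll check with depth.

```bash
python3 - <<'E'
from h import *
np.set_printoptions(precision=3,suppress=True)
im,d=r.capture("side"); P=cloud("side",d)
s=r.get_state();print(s["tcp_pos"],px("side",s["tcp_pos"]))
for v in range(155,186,3):
    print(v,[ (u,P[v,u]) for u in (272,275,314,317)])
for v in(182,186,190,195): print(v,P[v,294])
E
```

```text
[0.582 0.005 0.083] [295.5 192. ]
155 [(272, array([ 0.518, -0.033,  0.207])), (275, array([ 0.525, -0.03 ,  0.205])), (314, array([ 0.618, -0.027,  0.197])), (317, array([ 0.624, -0.031,  0.199]))]
158 [(272, array([ 0.518, -0.033,  0.199])), (275, array([ 0.524, -0.037,  0.2  ])), (314, array([0.626, 0.007, 0.174])), (317, array([ 0.63 , -0.007,  0.179]))]
161 [(272, array([ 0.517, -0.036,  0.193])), (275, array([ 0.525, -0.033,  0.191])), (314, array([ 0.625, -0.001,  0.169])), (317, array([ 0.631, -0.007,  0.172]))]
164 [(272, array([ 0.521, -0.006,  0.171])), (275, array([ 0.528, -0.006,  0.171])), (314, array([ 0.623, -0.007,  0.164])), (317, array([ 0.631, -0.007,  0.164]))]
167 [(272, array([ 0.521, -0.006,  0.163])), (275, array([ 0.528, -0.008,  0.164])), (314, array([ 0.625, -0.001,  0.153])), (317, array([ 0.632, -0.006,  0.155]))]
170 [(272, array([ 0.521, -0.004,  0.154])), (275, array([ 0.528, -0.009,  0.156])), (314, array([ 0.624, -0.006,  0.148])), (317, array([ 0.632, -0.007,  0.148]))]
173 [(272, array([ 0.52 , -0.01 ,  0.149])), (275, array([ 0.528, -0.005,  0.146])), (314, array([ 0.625, -0.005,  0.139])), (317, array([ 0.631, -0.011,  0.141]))]
176 [(272, array([ 0.521, -0.006,  0.139])), (275, array([ 0.528, -0.006,  0.139])), (314, array([ 0.625, -0.006,  0.131])), (317, array([ 0.633, -0.005,  0.13 ]))]
179 [(272, array([ 0.521, -0.007,  0.131])), (275, array([ 0.528, -0.007,  0.131])), (314, array([ 0.626, -0.004,  0.121])), (317, array([ 0.633, -0.006,  0.122]))]
182 [(272, array([ 0.52 , -0.009,  0.124])), (275, array([ 0.528, -0.009,  0.124])), (314, array([ 0.678,  0.207, -0.002])), (317, array([ 0.687,  0.204, -0.001]))]
185 [(272, array([0.536, 0.109, 0.052])), (275, array([0.543, 0.101, 0.055])), (314, array([ 0.675,  0.19 , -0.003])), (317, array([ 0.684,  0.188, -0.003]))]
182 [0.578 0.006 0.112]
186 [ 0.576 -0.002  0.105]
190 [ 0.576 -0.007  0.096]
195 [ 0.576 -0.005  0.081]
```

```bash
python3 - <<'E'
from h import *
np.set_printoptions(precision=3,suppress=True)
P=cloud("side",np.load("side.npy")); print(px("side",(.217,.639,.19)))
m=(np.hypot(P[...,0]-.217,P[...,1]-.639)<.12)&(P[...,2]>.1)
v,u=np.nonzero(m); print(v.min(),v.max(),u.min(),u.max())
for vv in range(60,106,4): print(vv,[(u,P[vv,u]) for u in range(140,182,8)])
im,d=r.capture("side"); Q=cloud("side",d); im2,d2=r.capture("top"); T=cloud("top",d2)
s=r.get_state();print(s)
m=(np.abs(Q[...,0]-.58)<.08)&(np.abs(Q[...,1])<.03)&(Q[...,2]>.115); q=Q[m]; print(np.percentile(q[:,2],[0,1,5]))
A=cv2.imread("pics/side0.png")[0:140,90:250]; B=im[60:220,210:370]
cv2.imwrite("pics/c3.png",np.hstack([cv2.resize(A,(395,346),interpolation=3),cv2.resize(B,(346,346),interpolation=3)]))
E
```

```text
[162.7  86.7]
0 80 133 178
60 [(140, array([0.167, 0.564, 0.299])), (148, array([0.193, 0.556, 0.3  ])), (156, array([0.22 , 0.543, 0.302])), (164, array([0.23 , 0.682, 0.272])), (172, array([0.21 , 1.188, 0.165])), (180, array([0.256, 1.071, 0.189]))]
64 [(140, array([0.065, 1.18 , 0.153])), (148, array([0.189, 0.574, 0.284])), (156, array([0.134, 1.195, 0.148])), (164, array([0.228, 0.681, 0.259])), (172, array([0.208, 1.193, 0.146])), (180, array([0.254, 1.063, 0.173]))]
68 [(140, array([0.063, 1.17 , 0.138])), (148, array([0.185, 0.583, 0.269])), (156, array([0.211, 0.585, 0.268])), (164, array([0.226, 0.682, 0.245])), (172, array([0.218, 1.059, 0.158])), (180, array([0.242, 1.198, 0.125]))]
72 [(140, array([0.06, 1.17, 0.12])), (148, array([0.094, 1.182, 0.115])), (156, array([0.208, 0.59 , 0.253])), (164, array([0.224, 0.681, 0.231])), (172, array([0.216, 1.058, 0.141])), (180, array([0.239, 1.203, 0.106]))]
76 [(140, array([0.057, 1.171, 0.101])), (148, array([0.093, 1.174, 0.099])), (156, array([0.208, 0.578, 0.243])), (164, array([0.165, 1.179, 0.095])), (172, array([0.212, 
[... 1439 characters left out ...]
([ 0.049,  1.092, -0.007])), (148, array([ 0.085,  1.087, -0.007])), (156, array([ 0.12 ,  1.099, -0.013])), (164, array([ 0.156,  1.102, -0.015])), (172, array([ 0.192,  1.101, -0.017])), (180, array([ 0.227,  1.122, -0.025]))]
{'time_s': 4.9667, 'joints': array([ 19.741,  16.32 , -20.542,  -0.053, -51.818, -19.764]), 'qd': array([ 0.078,  0.18 , -0.199, -0.142,  0.072, -0.059]), 'joint_torque': array([ -0.014, -48.137,  25.037,   5.967,   0.084,   0.003]), 'tcp_pos': array([0.582, 0.005, 0.083]), 'eef_rot': array([-178.772,    0.486,  -90.05 ]), 'contact_force': array([-0.471, -0.591,  0.78 ]), 'moment': array([0.065, 0.042, 0.001]), 'gripper_width': 0.0877741212987367}
[0.117 0.128 0.153]
```

View pics/c3.png

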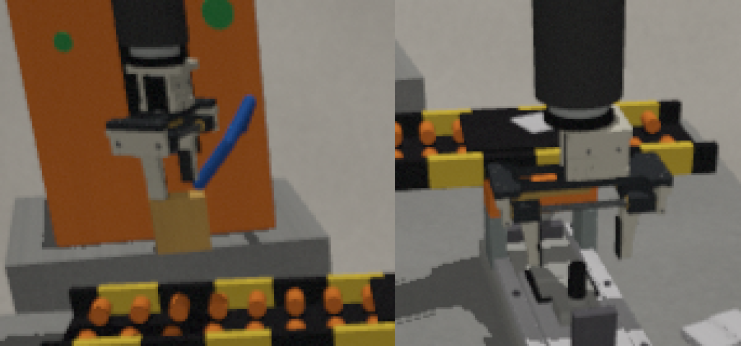

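The open fingertips sit about 37 mm above the reported TCP, at the start pose as well. That is either the fingers retracting when open or an offset. I'll close to about 30 mm (clear of the 22 mm knob) and measure again.

>>> send_rows([
  {"travel":[0,0,0],"spin":0},
  {"travel":[0,0,0],"spin":0},
  {"travel":[0,0,0],"spin":0},
  {"travel":[0,0,0],"spin":0},
  {"travel":[0,0,0],"spin":0},
], gripper=-0.3, squeeze=5)

```text
time_s: 5.38
tcp_pos: [0.5824, 0.0054, 0.084]
eef_rot: [-178.7, 0.5, -90.1]
contact_force: [0.1, -0.6, -0.2]
gripper_width: 0.0595
```

```bash
python3 - <<'E'
from h import *
np.set_printoptions(precision=3,suppress=True)
im,d=r.capture("side"); P=cloud("side",d)
s=r.get_state();print(s["tcp_pos"],s["eef_rot"],s["gripper_width"],px("side",s["tcp_pos"]))
for v in range(160,196,3):
    print(v,[ (u,P[v,u]) for u in range(278,316,5)])
cv2.imwrite("pics/c4.png",cv2.resize(im[100:220,235:355],(420,420),interpolation=3))
E
```

```text
[0.582 0.005 0.084] [-178.68     0.514  -90.06 ] 0.05532063158893535 [295.7 191.6]
160 [(278, array([ 0.531, -0.036,  0.194])), (283, array([ 0.543, -0.033,  0.192])), (288, array([ 0.626,  0.375, -0.002])), (293, array([0.614, 0.219, 0.071])), (298, array([0.622, 0.181, 0.088])), (303, array([0.636, 0.18 , 0.088])), (308, array([0.612, 0.011, 0.167])), (313, array([ 0.621, -0.005,  0.174]))]
163 [(278, array([ 0.536, -0.006,  0.172])), (283, array([0.59 , 0.256, 0.046])), (288, array([ 0.622,  0.351, -0.002])), (293, array([0.614, 0.217, 0.062])), (298, array([0.621, 0.178, 0.08 ])), (303, array([0.636, 0.178, 0.079])), (308, array([ 0.61 , -0.003,  0.166])), (313, array([ 0.621, -0.007,  0.167]))]
166 [(278, array([ 0.536, -0.006,  0.165])), (283, array([ 0.548, -0.003,  0.162])), (288, array([ 0.618,  0.328, -0.001])), (293, array([0.613, 0.212, 0.055])), (298, array([0.622, 0.18 , 0.069])), (303, array([0.636, 0.178, 0.069])), (308, array([ 0.61 , -0.003,  0.158])), (313, array([ 0.622, -0.003,  0.157]))]
169 [(278, array([ 0.535, -0.011,  0.159])), (283, array([ 0.548, -0.006,  
[... 2023 characters left out ...]
0.039])), (308, array([0.637, 0.104, 0.04 ])), (313, array([ 0.669,  0.178, -0.003]))]
190 [(278, array([0.548, 0.078, 0.052])), (283, array([0.561, 0.077, 0.051])), (288, array([0.575, 0.076, 0.051])), (293, array([ 0.574, -0.004,  0.095])), (298, array([0.587, 0.001, 0.091])), (303, array([0.618, 0.084, 0.042])), (308, array([0.631, 0.08 , 0.044])), (313, array([ 0.665,  0.158, -0.002]))]
193 [(278, array([0.545, 0.059, 0.053])), (283, array([0.559, 0.06 , 0.051])), (288, array([0.572, 0.056, 0.053])), (293, array([ 0.574, -0.004,  0.086])), (298, array([0.587, 0.   , 0.083])), (303, array([0.613, 0.057, 0.049])), (308, array([0.63 , 0.073, 0.038])), (313, array([ 0.66 ,  0.137, -0.   ]))]
```

View pics/c4.png

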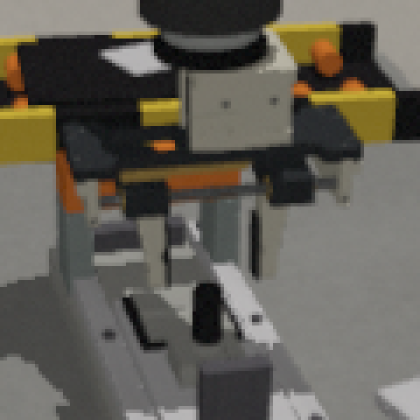

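The fingers close level and their tips stay at z≈0.121, so real tip height is reported z + 0.037. The cameras agree with the known heights (knob top 0.112), so I'll go by them: the target reported z is about 0.043.

>>> send_rows([
  {"travel":[0.001,0.002,0.015],"spin":0},
  {"travel":[0,0,0.012],"spin":0},
  {"travel":[0,0,0],"spin":0},
], gripper=0)

```text
time_s: 5.68
tcp_pos: [0.5819, 0.0049, 0.0573]
eef_rot: [-178.5, 0.6, -90.0]
contact_force: [-1.2, -0.3, -0.1]
gripper_width: 0.0444
```

```bash
cat > tip.py <<'E'
from h import *
np.set_printoptions(precision=3,suppress=True)
def tip():
    im,d=r.capture("side"); P=cloud("side",d); s=r.get_state(); t=s["tcp_pos"]+[0,0,.037]
    print(s["time_s"],s["tcp_pos"],s["eef_rot"],s["contact_force"],s["gripper_width"])
    L=P-t; 
    for sgn in(-1,1):
        x=sgn*L[...,0]; g=s["gripper_width"]/2
        m=(x>g)&(x<g+.018)&(np.abs(L[...,1])<.018)&(L[...,2]>-.02)&(L[...,2]<.03); q=P[m]
        if len(q): print(sgn,len(q),"zmin",np.sort(q[:,2])[:6],"x",q[:,0].min(),q[:,0].max(),"y front",np.median(q[:,1]))
    return im,d,P
E
python3 - <<'E'
from tip import *
tip()
E
```

```text
5.7333 [0.582 0.005 0.058] [-178.504    0.548  -90.034] [-0.489  0.511 -0.927] 0.044419857184691526
-1 68 zmin [0.093 0.094 0.095 0.095 0.096 0.096] x 0.5426025204524286 0.5560772811231639 y front -0.006137550681591719
1 52 zmin [0.094 0.097 0.097 0.097 0.098 0.099] x 0.6051371563547161 0.6177862528656266 y front -0.006796667696428282
```

>>> send_rows([
  {"travel":[0,0,0.015],"spin":0},
  {"travel":[0,0,0],"spin":0},
])

```text
time_s: 5.9
tcp_pos: [0.5833, 0.0052, 0.0441]
eef_rot: [-178.4, 0.6, -90.0]
contact_force: [-1.9, 0.1, -0.0]
gripper_width: 0.0439
```

>>> send_rows([
  {"travel":[0,0,0],"spin":0},
  {"travel":[0,0,0],"spin":0},
  {"travel":[0,0,0],"spin":0},
  {"travel":[0,0,0],"spin":0},
  {"travel":[0,0,0],"spin":0},
], gripper=-1, squeeze=25)

```text
time_s: 6.32
tcp_pos: [0.5833, 0.0051, 0.0471]
eef_rot: [-178.4, 0.5, -90.0]
contact_force: [-2.8, -0.9, -2.5]
gripper_width: 0.0224
```

>>> send_rows([
  {"travel":[0,-0.0005,-0.01],"spin":0},
  {"travel":[0,-0.0005,-0.015],"spin":0},
], squeeze=40)

```text
time_s: 6.48
tcp_pos: [0.5815, 0.0044, 0.0708]
eef_rot: [-178.7, 0.5, -90.0]
contact_force: [-0.0, 0.6, -0.6]
gripper_width: 0.0214
```

```bash
python3 - <<'E'
from tip import *
s=r.get_state();print(s["tcp_pos"],s["eef_rot"],s["contact_force"],s["gripper_width"])
E
```

```text
[0.582 0.004 0.071] [-178.72     0.479  -90.035] [-0.031  0.618 -0.57 ] 0.021407373877065854
```

>>> send_rows([
  {"travel":[0,-0.0005,-0.02],"spin":0},
  {"travel":[0,-0.0005,-0.025],"spin":0},
  {"travel":[0,-0.0005,-0.025],"spin":0},
  {"travel":[0,0,-0.02],"spin":0},
  {"travel":[0,0,0],"spin":0},
])

```text
time_s: 6.9
tcp_pos: [0.5843, 0.0038, 0.1722]
eef_rot: [-178.2, 0.5, -90.0]
contact_force: [1.6, -0.2, -1.5]
gripper_width: 0.0212
```

```bash
python3 - <<'E'
from tip import *
im,d,P=tip()
t=r.get_state()["tcp_pos"]
m=(np.hypot(P[...,0]-t[0],P[...,1]-t[1])<.03)&(P[...,2]>.095)&(P[...,2]<t[2]+.035)
q=P[m]
for z in np.arange(.08,t[2]+.04,.006):
    k=q[(q[:,2]>=z)&(q[:,2]<z+.006)]
    if len(k): print(round(z,3),len(k),k[:,0].min(),k[:,0].max(),np.median(k[:,0]),np.median(k[:,1]))
cv2.imwrite("pics/c5.png",cv2.resize(im[80:230,220:370],(480,480),interpolation=3))
E
```

```text
6.95 [0.584 0.004 0.171] [-178.27     0.538  -89.982] [ 0.228  0.239 -0.163] 0.021128697610606723
-1 101 zmin [0.189 0.191 0.192 0.192 0.192 0.193] x 0.555269488956157 0.5728694139791084 y front -0.005735268637229507
1 64 zmin [0.209 0.209 0.209 0.212 0.212 0.212] x 0.5945591374836201 0.6069255786362596 y front -0.007036500891212327
0.122 2 0.5789242859734213 0.5809379016142068 0.579931093793814 -0.0008314086354008765
0.128 11 0.5742035049161041 0.5855675501940538 0.5788062593706764 -0.0009841470830862509
0.134 13 0.5737626717079976 0.5864985843054573 0.5807626362034587 -0.001499290198857306
0.14 13 0.5743036590799163 0.586046118704866 0.5784507378328558 5.561899619699329e-05
0.146 12 0.5740187419070929 0.5860037458680718 0.5790109852431553 -0.0016958190737942913
0.152 14 0.5738503432431465 0.585913318213257 0.5798852475958175 -0.0030549694162689822
0.158 14 0.5739494715919192 0.5858098305472148 0.5788563578192285 -0.00023488930679171904
0.164 15 0.5741319035628945 0.5855969119538851 0.5779383699642808 -0.0010622209987857234
0.17 10 0.5759964280652013 0.585781597003677 0.5811836132147905 -0.0007949486386706339
0.176 7 0.5779353752001701 0.5832220792573907 0.5797883997010379 0.0003748022200796841
0.182 2 0.5780573336125043 0.5803610696961155 0.5792092016543099 0.0013008755257780669
0.188 20 0.5681039672743671 0.5914887535302674 0.5770396612591662 -0.00704882132405088
0.194 29 0.5692621510626479 0.5933531737646465 0.5789997485161593 -0.005380680564008422
0.2 19 0.5703386415075763 0.5891648063890855 0.5787774577523509 -0.00550703030987898
```

View pics/c5.png

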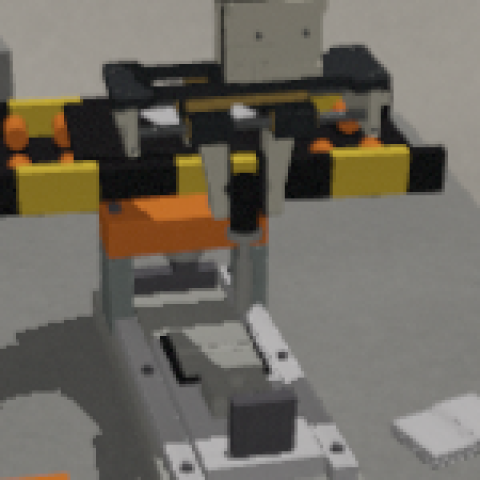

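>>> send_rows([
  {"travel":[0.03,0.001,0],"spin":0},
  {"travel":[0.03,0.002,0],"spin":0},
  {"travel":[0.03,0.002,0],"spin":0},
  {"travel":[0.03,0.002,0],"spin":0},
  {"travel":[0.03,0.002,0],"spin":0},
])

```text
time_s: 7.37
tcp_pos: [0.576, -0.1454, 0.1697]
eef_rot: [-178.0, 0.7, -89.5]
contact_force: [0.9, 0.3, -1.9]
gripper_width: 0.0216
```

>>> send_rows([
  {"travel":[0.03,0.002,0],"spin":0},
  {"travel":[0.03,0.002,0],"spin":0},
  {"travel":[0.03,0,0],"spin":0},
  {"travel":[0.01,0,0],"spin":0},
  {"travel":[0,0,0],"spin":0},
])

```text
time_s: 7.78
tcp_pos: [0.5699, -0.2548, 0.1657]
eef_rot: [-178.2, 0.7, -89.7]
contact_force: [0.1, 0.6, -1.1]
gripper_width: 0.0213
```

```bash
cat > pin.py <<'E'
from tip import *
def pin(save=None):
    s=r.get_state(); t=s["tcp_pos"]; print(s["time_s"],t,s["eef_rot"],s["contact_force"],s["gripper_width"])
    for n in("side","top"):
        im,d=r.capture(n); P=cloud(n,d)
        m=(np.hypot(P[...,0]-t[0],P[...,1]-t[1])<.025)&(P[...,2]>t[2]-.05)&(P[...,2]<t[2]+.045); q=P[m]
        if n=="side":
            for z in np.arange(t[2]-.05,t[2]+.03,.01):
                k=q[(q[:,2]>=z)&(q[:,2]<z+.01)]
                if len(k): print(round(z,3),len(k),np.array([k[:,0].min(),k[:,0].max(),(k[:,0].min()+k[:,0].max())/2,np.median(k[:,1])]))
        m=(np.abs(P[...,0]-.637)<.05)&(np.abs(P[...,1]+.256)<.04)&(P[...,2]>.087)&(P[...,2]<.098); q=P[m]
        if len(q)>100: print(n,"plate",len(q),cv2.minAreaRect((q[:,:2]*1000).astype(np.float32)))
        for q in r.pinpoint(n,"notch")+r.pinpoint(n,"pin_collar"): print(n,q["conf"],w(n,q["at"]))
        if save: cv2.imwrite(f"pics/{save}_{n}.png",im)
    return im
E
python3 -c "
from pin import *
pin('a')"
```

```text
7.7833 [ 0.57  -0.255  0.166] [-178.217    0.684  -89.706] [ 0.144  0.623 -1.149] 0.021254356941955096
0.116 11 [ 0.56   0.571  0.565 -0.26 ]
0.126 33 [ 0.56   0.573  0.566 -0.26 ]
0.136 29 [ 0.56   0.572  0.566 -0.26 ]
0.146 29 [ 0.56   0.572  0.566 -0.26 ]
0.156 37 [ 0.56   0.572  0.566 -0.26 ]
0.166 20 [ 0.561  0.569  0.565 -0.258]
0.176 21 [ 0.554  0.581  0.567 -0.266]
0.186 79 [ 0.553  0.58   0.567 -0.264]
side plate 659 ((633.8936767578125, -255.92080688476562), (78.10699462890625, 59.414512634277344), 0.3685489594936371)
side 0.95 [ 0.622 -0.256  0.093]
side 0.9 [ 0.3   -0.31   0.096]
side 0.74 [ 0.762 -0.167  0.094]
side 0.66 [ 0.384 -0.178  0.097]
side 0.96 [ 0.567 -0.252  0.183]
top 0.89 [ 0.299 -0.31   0.096]
top 0.76 [ 0.391 -0.179  0.092]
top 0.63 [ 0.628 -0.258  0.098]
```

```bash
python3 - <<'E'
from tip import *
for n in("side","top"):
    d=np.load(n+".npy"); P=cloud(n,d)
    q=P[(np.abs(P[...,0]-.637)<.06)&(np.abs(P[...,1]+.256)<.04)&(P[...,2]>.088)&(P[...,2]<.099)]
    for x in np.arange(.594,.680,.006):
        k=np.sort(q[(q[:,0]>=x)&(q[:,0]<x+.006)][:,1])
        if len(k)>3:
            g=np.diff(k); i=g.argmax(); print(n,round(x,3),len(k),"ends",k[0],k[-1],"mid",(k[0]+k[-1])/2,"gap",k[i],k[i+1],"gapmid",(k[i]+k[i+1])/2)
E
```

```text
side 0.594 19 ends -0.2760426699245282 -0.23800423167095608 mid -0.25702345079774214 gap -0.26962253937676517 -0.2429897578535013 gapmid -0.25630614861513323
side 0.6 34 ends -0.2792090255967842 -0.23371495970639267 mid -0.2564619926515884 gap -0.2653942528156469 -0.24558525296792955 gapmid -0.2554897528917882
side 0.606 48 ends -0.2839240806169978 -0.22912781496737555 mid -0.2565259477921867 gap -0.2618972125936808 -0.25118709471236844 gapmid -0.25654215365302463
side 0.612 49 ends -0.28459907108980975 -0.22851535530288614 mid -0.25655721319634794 gap -0.26213406535241324 -0.2519664617101579 gapmid -0.25705026353128557
side 0.618 48 ends -0.28441920794795794 -0.2294237422490315 mid -0.2569214750984947 gap -0.26237907096436064 -0.2511824879845832 gapmid -0.2567807794744719
side 0.624 55 ends -0.28430094600270606 -0.2264272963534899 mid -0.255364121178098 gap -0.2598903452539132 -0.2535208803573821 gapmid -0.25670561280564763
side 0.63 57 ends -0.28537217283873906 -0.22650130502128307 mid -0.25593673893001107 gap -0.27283094897363214 -0.26907843147129484 gapmid -0.2709546902224635
sid
[... 2574 characters left out ...]
4 gap -0.24142564929895657 -0.2391842243033868 gapmid -0.24030493680117168
top 0.654 61 ends -0.2825580127209486 -0.22807382194889123 mid -0.25531591733491993 gap -0.25273753366087115 -0.2502797985763798 gapmid -0.25150866611862543
top 0.66 60 ends -0.2827870024724149 -0.22802404865512732 mid -0.2554055255637711 gap -0.2805483369827596 -0.2777621011389375 gapmid -0.27915521906084856
top 0.666 70 ends -0.28282567855476554 -0.22797440476743497 mid -0.25540004166110025 gap -0.2648094829104658 -0.2623224066066159 gapmid -0.26356594475854084
top 0.672 26 ends -0.28288438517549297 -0.23299707994222515 mid -0.2579407325588591 gap -0.25822223055963167 -0.25490607117482345 gapmid -0.25656415086722756
```

>>> send_rows([
  {"travel":[0.0035,0.002,0.025],"spin":0},
  {"travel":[0,0,0.025],"spin":0},
  {"travel":[0,0,0.02],"spin":0},
  {"travel":[0,0,0.01],"spin":0},
  {"travel":[0,0,0],"spin":0},
])

```text
time_s: 8.5
tcp_pos: [0.5751, -0.2494, 0.0877]
eef_rot: [-177.7, 0.6, -89.0]
contact_force: [-0.3, -0.0, -1.1]
gripper_width: 0.0212
```

```bash
python3 -c "
from pin import *
pin('b')"
```

```text
8.5 [ 0.575 -0.249  0.088] [-177.708    0.601  -89.029] [-0.305 -0.003 -1.062] 0.021232926972355466
0.038 9 [ 0.566  0.578  0.572 -0.254]
0.048 27 [ 0.565  0.577  0.571 -0.255]
0.058 27 [ 0.565  0.577  0.571 -0.255]
0.068 28 [ 0.565  0.577  0.571 -0.254]
0.078 33 [ 0.565  0.599  0.582 -0.253]
0.088 21 [ 0.567  0.599  0.583 -0.253]
0.098 16 [ 0.558  0.583  0.57  -0.26 ]
0.108 68 [ 0.558  0.584  0.571 -0.258]
side plate 660 ((633.798828125, -255.9828338623047), (77.15218353271484, 58.918861389160156), 0.93046635389328)
side 0.95 [ 0.3   -0.312  0.096]
side 0.9 [ 0.391 -0.177  0.095]
side 0.82 [ 0.624 -0.254  0.093]
side 0.59 [ 0.762 -0.164  0.094]
side 0.72 [ 0.573 -0.251  0.108]
side 0.56 [0.576 0.015 0.001]
top 0.77 [ 0.3   -0.307  0.092]
top 0.66 [ 0.393 -0.178  0.091]
top 0.49 [ 0.764 -0.172  0.095]
```

>>> send_rows([
  {"travel":[0.008,0,0.007],"spin":0},
  {"travel":[0,0,0],"spin":0},
])

```text
time_s: 8.97
tcp_pos: [0.5786, -0.2592, 0.0856]
eef_rot: [-177.2, 0.5, -89.0]
contact_force: [0.6, -0.4, -1.7]
gripper_width: 0.0215
```

```bash
python3 -c "
from pin import *
pin('c')
im=cv2.imread('pics/c_side.png'); cv2.imwrite('pics/c6.png',cv2.resize(im[170:310,250:400],(600,560),interpolation=3))"
```

```text
8.9667 [ 0.579 -0.259  0.086] [-177.217    0.492  -89.028] [ 0.627 -0.399 -1.709] 0.021527796855545265
0.036 9 [ 0.57   0.582  0.576 -0.265]
0.046 27 [ 0.569  0.582  0.575 -0.265]
0.056 24 [ 0.569  0.582  0.575 -0.265]
0.066 30 [ 0.568  0.581  0.575 -0.265]
0.076 36 [ 0.569  0.581  0.575 -0.264]
0.086 25 [ 0.572  0.6    0.586 -0.264]
0.096 12 [ 0.564  0.587  0.575 -0.269]
0.106 74 [ 0.561  0.587  0.574 -0.268]
side plate 660 ((633.8456420898438, -255.78346252441406), (77.1563720703125, 59.315460205078125), 1.0968226194381714)
side 0.95 [ 0.302 -0.309  0.094]
side 0.87 [ 0.624 -0.258  0.091]
side 0.65 [ 0.763 -0.169  0.091]
side 0.63 [ 0.389 -0.177  0.094]
side 0.9 [ 0.576 -0.258  0.104]
top 0.92 [ 0.393 -0.176  0.089]
top 0.77 [ 0.301 -0.312  0.092]
top 0.58 [ 0.762 -0.172  0.097]
```

View pics/c6.png

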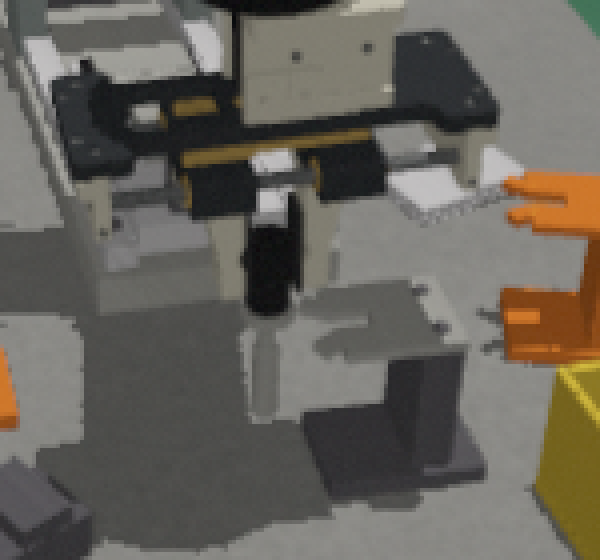

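Picture: the pin hangs upright just outside the notch mouth (collar at (265,315), notch mouth about (330,325)). It needs about +2.5 mm in y and 5 mm down.

>>> send_rows([
  {"travel":[-0.002,0,0.008],"spin":0},
])

```text
time_s: 9.35
tcp_pos: [0.5803, -0.2569, 0.0798]
eef_rot: [-177.0, 0.4, -89.0]
contact_force: [0.8, -0.1, -0.8]
gripper_width: 0.0212
```

```bash
python3 -c "
from pin import *
pin('d')"
```

```text
9.35 [ 0.58  -0.257  0.08 ] [-177.035    0.428  -89.002] [ 0.841 -0.14  -0.763] 0.02122446077447009
0.03 8 [ 0.571  0.582  0.577 -0.262]
0.04 28 [ 0.571  0.582  0.576 -0.262]
0.05 25 [ 0.57   0.582  0.576 -0.262]
0.06 24 [ 0.571  0.584  0.578 -0.263]
0.07 34 [ 0.571  0.584  0.577 -0.262]
0.08 26 [ 0.573  0.602  0.588 -0.26 ]
0.09 30 [ 0.564  0.603  0.583 -0.268]
0.1 68 [ 0.563  0.59   0.577 -0.265]
side plate 650 ((633.6859741210938, -255.87872314453125), (76.67745971679688, 59.478145599365234), 1.399132490158081)
side 0.9 [ 0.302 -0.31   0.094]
side 0.89 [ 0.762 -0.166  0.094]
side 0.78 [ 0.622 -0.256  0.095]
side 0.7 [ 0.388 -0.178  0.093]
side 0.6 [ 0.581 -0.259  0.098]
side 0.35 [0.577 0.007 0.064]
top 0.92 [ 0.3   -0.31   0.091]
top 0.85 [ 0.389 -0.18   0.091]
top 0.81 [ 0.764 -0.169  0.094]
top 0.52 [ 0.559 -0.451  0.004]
```

>>> send_rows([
  {"travel":[0,-0.015,0.001],"spin":0},
  {"travel":[0,-0.012,0.001],"spin":0},
])

```text
time_s: 9.82
tcp_pos: [0.6054, -0.2559, 0.0784]
eef_rot: [-177.2, 0.5, -89.0]
contact_force: [0.6, 0.3, -0.5]
gripper_width: 0.0214
```

```bash
python3 -c "
from pin import *
pin('e')"
```

```text
9.8167 [ 0.605 -0.256  0.078] [-177.204    0.493  -89.038] [ 0.565  0.299 -0.469] 0.021362252325185082
0.028 10 [ 0.596  0.609  0.602 -0.26 ]
0.038 28 [ 0.595  0.608  0.602 -0.261]
0.048 28 [ 0.595  0.608  0.601 -0.262]
0.058 26 [ 0.595  0.607  0.601 -0.261]
0.068 24 [ 0.596  0.606  0.601 -0.261]
0.078 14 [ 0.596  0.623  0.61  -0.259]
0.088 115 [ 0.589  0.63   0.61  -0.269]
0.098 67 [ 0.588  0.615  0.601 -0.265]
side plate 572 ((630.6622314453125, -256.9112854003906), (83.73295593261719, 59.561607360839844), 2.6929755210876465)
side 0.82 [ 0.623 -0.255  0.094]
side 0.67 [ 0.299 -0.31   0.096]
top 0.85 [ 0.304 -0.309  0.095]
top 0.7 [ 0.391 -0.179  0.092]
top 0.67 [ 0.629 -0.259  0.094]
```

>>> send_rows([
  {"travel":[0.001,-0.01,0.0005],"spin":0},
  {"travel":[0,-0.009,0.0005],"spin":0},
])

```text
time_s: 10.28
tcp_pos: [0.622, -0.2565, 0.0781]
eef_rot: [-177.3, 0.5, -89.1]
contact_force: [0.0, 0.7, -1.3]
gripper_width: 0.0212
```

>>> send_rows([
  {"travel":[0,-0.003,0],"spin":0},
])

```text
time_s: 10.37
tcp_pos: [0.6263, -0.2566, 0.0784]
eef_rot: [-177.3, 0.5, -89.1]
contact_force: [-0.3, -0.0, -2.2]
gripper_width: 0.0215
```

```bash
python3 -c "
from pin import *
pin('f')
im=cv2.imread('pics/f_side.png'); cv2.imwrite('pics/c7.png',cv2.resize(im[190:310,280:410],(650,600),interpolation=3))"
```

```text
10.3667 [ 0.626 -0.257  0.078] [-177.273    0.527  -89.082] [-0.253 -0.017 -2.161] 0.02147288555736459
0.028 17 [ 0.619  0.651  0.635 -0.26 ]
0.038 37 [ 0.617  0.651  0.634 -0.261]
0.048 35 [ 0.616  0.65   0.633 -0.26 ]
0.058 28 [ 0.616  0.651  0.634 -0.262]
0.068 4 [ 0.618  0.624  0.621 -0.263]
0.078 4 [ 0.606  0.612  0.609 -0.249]
0.088 162 [ 0.604  0.651  0.627 -0.267]
0.098 69 [ 0.608  0.637  0.622 -0.265]
side plate 498 ((633.99609375, -257.2190856933594), (78.22356414794922, 58.23392105102539), 2.877896547317505)
side 0.93 [ 0.387 -0.179  0.095]
side 0.84 [ 0.76  -0.168  0.094]
side 0.82 [ 0.62  -0.26   0.093]
side 0.73 [ 0.303 -0.312  0.094]
side 0.68 [ 0.626 -0.254  0.095]
top plate 154 ((637.8676147460938, -241.2816162109375), (73.6036605834961, 26.030380249023438), 2.0965776443481445)
top 0.93 [ 0.385 -0.177  0.089]
top 0.59 [ 0.626 -0.257  0.095]
top 0.56 [ 0.301 -0.308  0.095]
```

View pics/c7.png

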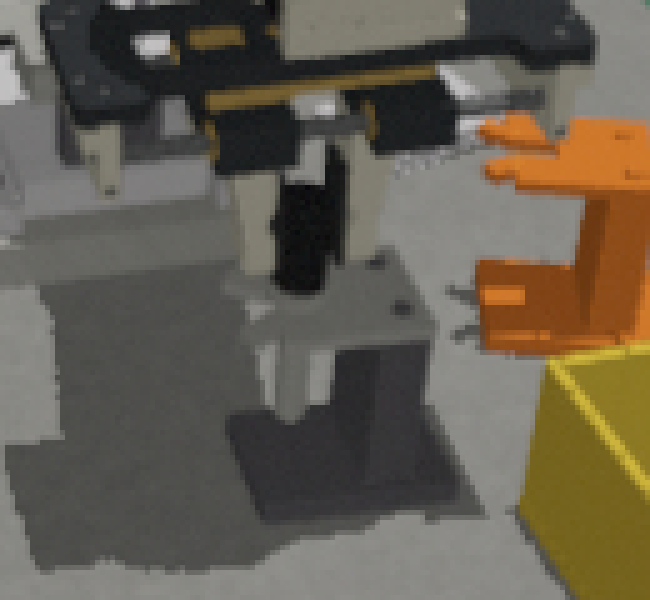

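Picture: the neck is in the notch (collar at (300,290) on the plate, shank at (292,380) below it). No contact force yet, so I'll creep to the back wall.

>>> send_rows([
  {"travel":[0,-0.0015,0],"spin":0},
  {"travel":[0,0,0],"spin":0},
])

```text
time_s: 10.83
tcp_pos: [0.6259, -0.2564, 0.0784]
eef_rot: [-177.3, 0.6, -89.1]
contact_force: [-0.3, -0.5, -0.8]
gripper_width: 0.0211
```

>>> send_rows([
  {"travel":[0,-0.0015,0],"spin":0},
  {"travel":[0,0,0],"spin":0},
])

```text
time_s: 11.0
tcp_pos: [0.6273, -0.2564, 0.0786]
eef_rot: [-177.3, 0.6, -89.1]
contact_force: [0.4, -0.4, -1.2]
gripper_width: 0.0213
```

>>> send_rows([
  {"travel":[0,-0.0015,0],"spin":0},
  {"travel":[0,0,0],"spin":0},
])

```text
time_s: 11.17
tcp_pos: [0.6288, -0.2563, 0.0787]
eef_rot: [-177.3, 0.6, -89.1]
contact_force: [-1.0, 0.7, -1.9]
gripper_width: 0.0215
```

>>> send_rows([
  {"travel":[0,-0.0015,0],"spin":0},
  {"travel":[0,0,0],"spin":0},
])

```text
time_s: 11.33
tcp_pos: [0.6289, -0.2563, 0.0785]
eef_rot: [-177.5, 0.6, -89.1]
contact_force: [-0.8, 0.3, -0.9]
gripper_width: 0.0213
```

>>> send_rows([
  {"travel":[0,-0.0015,0],"spin":0},
  {"travel":[0,0,0],"spin":0},
])

```text
time_s: 11.5
tcp_pos: [0.629, -0.2564, 0.0783]
eef_rot: [-177.7, 0.6, -89.1]
contact_force: [-1.5, 0.3, -0.3]
gripper_width: 0.0212
```

x has stopped at 0.629, so the neck is at the back wall. Next a firmer press, then lower the collar onto the plate.

>>> send_rows([
  {"travel":[0,-0.003,0.002],"spin":0},
  {"travel":[0,-0.001,0.002],"spin":0},
])

```text
time_s: 11.67
tcp_pos: [0.6294, -0.2566, 0.0756]
eef_rot: [-178.0, 0.6, -89.1]
contact_force: [-11.3, 6.1, 21.4]
gripper_width: 0.0216
```

>>> send_rows([
  {"travel":[0,-0.0005,0.002],"spin":0},
  {"travel":[0,0,0],"spin":0},
])

```text
time_s: 11.83
tcp_pos: [0.6287, -0.2565, 0.0762]
eef_rot: [-178.1, 0.6, -89.1]
contact_force: [-2.8, -1.0, -1.4]
gripper_width: 0.0208
```

>>> send_rows([
  {"travel":[0,0,0],"spin":0},
  {"travel":[0,0,0],"spin":0},
  {"travel":[0,0,0],"spin":0},
  {"travel":[0,0,0],"spin":0},
], gripper=0)

```text
time_s: 12.17
tcp_pos: [0.6321, -0.2567, 0.0774]
eef_rot: [-177.8, 0.5, -89.1]
contact_force: [0.1, -0.5, 0.6]
gripper_width: 0.041
```

```bash
python3 -c "
from pin import *
pin('g')
a=cv2.imread('pics/g_side.png')[190:310,280:410]; cv2.imwrite('pics/c8.png',cv2.resize(a,(650,600),interpolation=3))"
```

```text
12.1667 [ 0.632 -0.257  0.077] [-177.751    0.507  -89.071] [ 0.108 -0.467  0.617] 0.04104106163295754
0.027 32 [ 0.618  0.651  0.634 -0.26 ]
0.037 49 [ 0.618  0.651  0.635 -0.262]
0.047 57 [ 0.618  0.652  0.635 -0.261]
0.057 34 [ 0.618  0.651  0.634 -0.262]
0.067 12 [ 0.62   0.651  0.636 -0.265]
0.087 177 [ 0.609  0.657  0.633 -0.266]
0.097 63 [ 0.612  0.636  0.624 -0.265]
side plate 508 ((633.9637451171875, -256.6072692871094), (76.83323669433594, 58.15416717529297), 0.9572784304618835)
side 0.96 [ 0.3   -0.311  0.096]
side 0.83 [ 0.624 -0.255  0.094]
side 0.83 [ 0.76  -0.169  0.094]
side 0.72 [0.577 0.002 0.064]
side 0.56 [ 0.386 -0.179  0.097]
side 0.75 [ 0.627 -0.254  0.094]
top plate 200 ((642.6048583984375, -244.76849365234375), (66.72267150878906, 56.72087860107422), 26.827564239501953)
top 0.78 [ 0.301 -0.31   0.095]
top 0.65 [ 0.629 -0.257  0.094]
top 0.61 [ 0.391 -0.177  0.093]
top 0.64 [ 0.629 -0.255 -0.001]
```

View pics/c8.png

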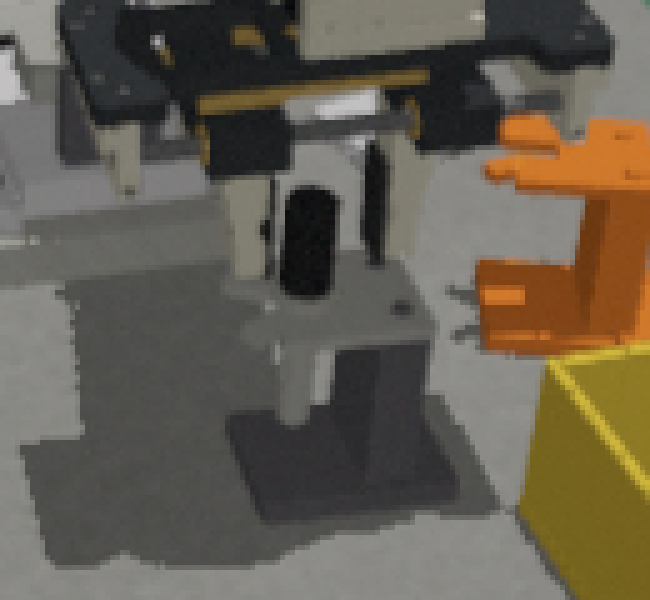

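Picture: released, with the knob upright at (310,245), the collar on the plate and x≈0.6245 against a seat of 0.624. Now retreating straight up.

>>> send_rows([
  {"travel":[0,0,-0.02],"spin":0},
  {"travel":[0,-0.001,-0.03],"spin":0},
  {"travel":[0,-0.001,-0.03],"spin":0},
])

```text
time_s: 12.72
tcp_pos: [0.6255, -0.2561, 0.1506]
eef_rot: [-178.6, 0.7, -89.2]
contact_force: [1.3, 0.4, 0.3]
gripper_width: 0.0438
```

>>> send_rows([
  {"travel":[-0.03,0.009,0],"spin":0},
  {"travel":[-0.03,0.009,0],"spin":0},
  {"travel":[-0.03,0.009,0],"spin":0},
  {"travel":[-0.03,0.009,0],"spin":0},
  {"travel":[-0.02,0.004,0],"spin":0},
], gripper=-1)

```text
time_s: 13.13
tcp_pos: [0.587, -0.1179, 0.1588]
eef_rot: [-177.9, 0.5, -89.5]
contact_force: [0.8, -0.5, 0.1]
gripper_width: 0.016
```

```bash
python3 -c "
from tip import *
im,d,P=tip()
m=(np.hypot(P[...,0]-.6245,P[...,1]+.256)<.025)&(P[...,2]>.11)&(P[...,2]<.16); q=P[m]; print('knob',len(q),q.mean(0),q.min(0),q.max(0))
for n in ('side','top'):
  im,d=r.capture(n)
  for t in('pin_collar','notch','handle'):
    for q in r.pinpoint(n,t)[:2]: print(n,t,q['conf'],w(n,q['at']))
"
```

```text
13.1833 [ 0.587 -0.116  0.159] [-177.905    0.583  -89.448] [-1.15   2.032 -1.997] 0.012233481248778386
-1 81 zmin [0.194 0.194 0.195 0.195 0.196 0.197] x 0.5627117273307355 0.5759500454735721 y front -0.1287277020469758
1 86 zmin [0.195 0.195 0.195 0.197 0.197 0.197] x 0.5930087425450081 0.607677577405092 y front -0.12858533793874122
knob 190 [ 0.623 -0.262  0.13 ] [ 0.614 -0.27   0.11 ] [ 0.635 -0.246  0.143]
side pin_collar 0.57 [ 0.626 -0.252  0.092]
side notch 0.97 [ 0.764 -0.165  0.091]
side notch 0.86 [ 0.386 -0.175  0.096]
side handle 0.72 [0.577 0.003 0.064]
side handle 0.58 [ 0.585 -0.068  0.092]
top pin_collar 0.44 [ 0.628 -0.257  0.096]
top notch 0.95 [ 0.389 -0.178  0.092]
top notch 0.72 [ 0.628 -0.257  0.096]
top handle 0.61 [ 0.584 -0.07   0.099]
```

>>> send_rows([
  {"travel":[0,0,0.03],"spin":0},
  {"travel":[0,0,0.03],"spin":0},
  {"travel":[0,0,0.03],"spin":0},
  {"travel":[0,0,0.02],"spin":0},
  {"travel":[0,0,0.008],"spin":0},
])

```text
time_s: 14.0
tcp_pos: [0.5966, -0.1235, 0.0395]
eef_rot: [-177.5, 0.5, -89.9]
contact_force: [-0.8, 0.1, -1.0]
gripper_width: 0.0008
```

```bash
python3 -c "
from tip import *
tip()"
```

```text
14.05 [ 0.596 -0.123  0.039] [-177.603    0.484  -89.887] [-0.83  -0.177 -1.809] 0.00036437594197533536
-1 83 zmin [0.075 0.076 0.077 0.077 0.077 0.078] x 0.5776648178672387 0.5955969563472207 y front -0.1339662044353116
1 61 zmin [0.075 0.077 0.079 0.079 0.08  0.08 ] x 0.5960863728933481 0.6099221306107331 y front -0.13441446214474584
```

>>> send_rows([
  {"travel":[-0.012,0.011,0.005],"spin":0},
  {"travel":[-0.012,0,0],"spin":0},
  {"travel":[-0.005,0,0],"spin":0},
])

```text
time_s: 14.3
tcp_pos: [0.5858, -0.096, 0.0338]
eef_rot: [-177.7, 0.4, -90.1]
contact_force: [0.4, 0.2, 0.8]
gripper_width: 0.0004
```

>>> send_rows([
  {"travel":[-0.008,0.0005,0],"spin":0},
  {"travel":[-0.01,0.0007,0],"spin":0},
  {"travel":[-0.01,0.0007,0],"spin":0},
])

```text
time_s: 14.55
tcp_pos: [0.5849, -0.0674, 0.0362]
eef_rot: [-177.6, 0.3, -90.1]
contact_force: [-0.4, -4.5, -3.4]
gripper_width: 0.0006
```

```bash
python3 -c "
from tip import *
im,d,P=tip()
for q in r.pinpoint('side','handle')[:2]: print(q['conf'],w('side',q['at']))
cv2.imwrite('pics/c9.png',cv2.resize(im[100:250,220:370],(450,450),interpolation=3))"
```

```text
14.6 [ 0.585 -0.066  0.036] [-177.523    0.376  -90.04 ] [-0.489  1.603 -0.18 ] 0.00021061174236658388
-1 100 zmin [0.053 0.053 0.053 0.054 0.054 0.055] x 0.5672301086399034 0.5849626719003543 y front -0.07755813886385382
1 68 zmin [0.054 0.055 0.055 0.055 0.055 0.055] x 0.586059545294114 0.6025982166112465 y front -0.07808539982291446
0.86 [ 0.582 -0.048  0.094]
0.57 [0.564 0.195 0.098]
```

View pics/c9.png

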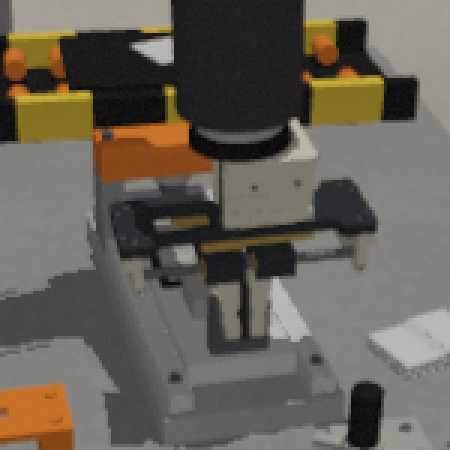

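Picture: the shut fingers at (243,310) push the handle from behind. The slide has moved about 22 mm, and the parked pin stands at the lower right. Continuing.

>>> send_rows([
  {"travel":[-0.01,0.0007,0],"spin":0},
  {"travel":[-0.01,0.0007,0],"spin":0},
  {"travel":[-0.01,0.0007,0],"spin":0},
  {"travel":[-0.01,0.0007,0],"spin":0},
])

```text
time_s: 14.98
tcp_pos: [0.5827, -0.0253, 0.0371]
eef_rot: [-177.5, 0.3, -90.0]
contact_force: [0.7, -3.7, -3.6]
gripper_width: 0.0004
```

>>> send_rows([
  {"travel":[-0.01,0.0007,0],"spin":0},
  {"travel":[-0.01,0.0007,0],"spin":0},
  {"travel":[-0.01,0.0007,0],"spin":0},
  {"travel":[-0.01,0.0007,0],"spin":0},
])

```text
time_s: 15.32
tcp_pos: [0.5793, 0.0186, 0.037]
eef_rot: [-177.5, 0.3, -90.0]
contact_force: [1.2, -4.9, -2.9]
gripper_width: 0.0006
```

Finish with small steps, watching for the stop.

>>> send_rows([
  {"travel":[-0.005,0.0004,0],"spin":0},
  {"travel":[-0.004,0.0003,0],"spin":0},
])

```text
time_s: 15.48
tcp_pos: [0.5785, 0.0303, 0.0372]
eef_rot: [-177.5, 0.3, -89.9]
contact_force: [1.1, -3.7, -3.0]
gripper_width: 0.0003
```

>>> send_rows([
  {"travel":[-0.003,0,0],"spin":0},
  {"travel":[-0.003,0,0],"spin":0},
])

```text
time_s: 15.65
tcp_pos: [0.5782, 0.0308, 0.0373]
eef_rot: [-177.7, -0.2, -89.7]
contact_force: [10.1, -29.7, -5.8]
gripper_width: 0.0003
```

>>> send_rows([
  {"travel":[-0.003,0,0],"spin":0},
  {"travel":[-0.003,0,0],"spin":0},
])

```text
time_s: 15.82
tcp_pos: [0.5782, 0.0301, 0.0373]
eef_rot: [-177.8, -0.8, -89.7]
contact_force: [5.8, -20.3, -2.8]
gripper_width: 0.0006
```

At the stop: force has risen to 30 N and y holds at 0.0305 (0.032 expected). Backing off and rising clear.

>>> send_rows([
  {"travel":[0.015,0,0],"spin":0},
  {"travel":[0.015,0,0],"spin":0},
  {"travel":[0,0,-0.03],"spin":0},
  {"travel":[0,0,-0.04],"spin":0},
  {"travel":[0,0,-0.04],"spin":0},
])

```text
time_s: 16.23
tcp_pos: [0.5701, -0.0001, 0.1426]
eef_rot: [-178.5, -0.9, -89.8]
contact_force: [1.1, 1.0, -0.3]
gripper_width: 0.0004
```

>>> send_rows([
  {"travel":[0,0.04,-0.01],"spin":0},
  {"travel":[0,0.04,-0.01],"spin":0},
  {"travel":[0,0.04,0],"spin":0},
  {"travel":[0,0,0],"spin":0},
])

```text
time_s: 16.57
tcp_pos: [0.4551, 0.0033, 0.1698]
eef_rot: [-177.4, -0.4, -89.9]
contact_force: [-0.3, -0.9, -1.8]
gripper_width: 0.0005
```

```bash
python3 -c "
from h import *
np.set_printoptions(precision=4,suppress=True)
s=r.get_state();print(s['time_s'],s['tcp_pos'],s['contact_force'])
O=[]
for n in('side','top'):
    im,d=r.capture(n); P=cloud(n,d); O.append(im)
    for t in('handle','pin_collar','pin'):
        for q in r.pinpoint(n,t)[:2]: print(n,t,q['conf'],w(n,q['at']))
    def st(nm,c,rad,z0,z1):
        q=P[(np.hypot(P[...,0]-c[0],P[...,1]-c[1])<rad)&(P[...,2]>z0)&(P[...,2]<z1)]
        if len(q)>5: print(n,nm,len(q),q.mean(0),cv2.minAreaRect((q[:,:2]*1000).astype(np.float32)))
    st('handle',(.576,.05),.04,.085,.105); st('knobtop',(.626,-.256),.025,.135,.15); st('bridge',(.5665,.198),.11,.125,.15)
a=cv2.resize(O[0][120:320,210:420],(400,380),interpolation=3);b=cv2.resize(O[1][110:310,120:330],(400,380),interpolation=3)
cv2.imwrite('pics/c10.png',np.hstack([a,b]))"
```

```text
16.5667 [0.4551 0.0033 0.1698] [-0.3373 -0.883  -1.8457]
side handle 0.7 [0.5728 0.051  0.0921]
side pin_collar 0.7 [ 0.6242 -0.253   0.0944]
side pin 0.58 [ 0.6261 -0.2567  0.0318]
side handle 101 [0.5741 0.0459 0.091 ] ((574.1135864257812, 48.50518798828125), (49.76025390625, 18.591506958007812), 1.1521224975585938)
side knobtop 76 [ 0.6244 -0.259   0.1398] ((624.7698364257812, -256.72210693359375), (21.67584228515625, 20.237791061401367), 84.0196762084961)
side bridge 472 [0.5609 0.1903 0.1323] ((562.2364501953125, 196.86180114746094), (144.41835021972656, 54.02384567260742), 3.7557456493377686)
top handle 0.69 [0.5729 0.0484 0.0962]
top pin_collar 0.58 [ 0.6243 -0.2587  0.0967]
top pin 0.61 [ 0.6242 -0.2575  0.0286]
top handle 39 [0.5949 0.0495 0.0946] ((595.2841796875, 49.79933166503906), (11.9227294921875, 14.532190322875977), 4.319283962249756)
top knobtop 84 [ 0.6265 -0.2567  0.1424] ((626.77978515625, -256.9635009765625), (19.82533073425293, 20.67856788635254), 76.78793334960938)
top bridge 992 [0.5931 0.1995 0.1352] ((590.8483276367188, 199.9505615234375), (95.46746063232422, 50.4925422668457), 4.502904415130615)
```

View pics/c10.png

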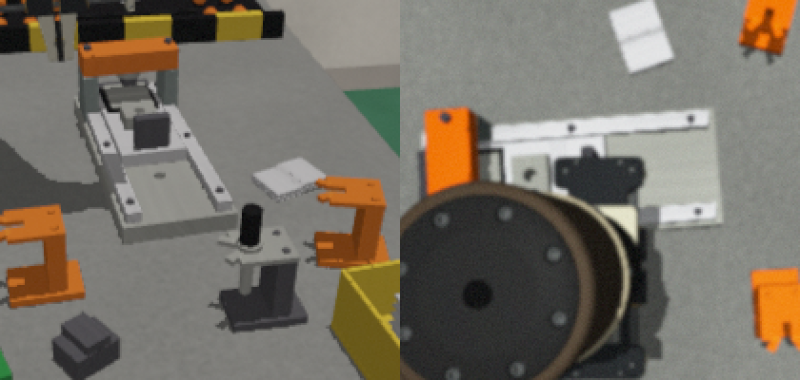

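The slide is home (handle moved 119.8 mm, side and top cameras agree). The pin is upright (knob top 0.142 = 94 + 48 mm) and seated, and the bystanders haven't moved. Handing in.

```bash
python3 -c "
from plant import r
print(r.close_job())"
```

```text
the job is handed in; nothing more can be done
None
```

The lock pin is parked in the grey steel pin rest and the slide is pushed home under the bridge. I handed the job in at about 17 s of robot time, and `close_job` gave no verdict.

**Pin:** I pulled it up out of the slide and slid its neck into the notch until it met the back wall. Then I set the collar on the plate and let go. The last look shows it upright with the knob top at 0.142 m, which matches the collar resting on the plate. Its axis is within about 1 mm of the seat.

**Slide:** I pushed it by the handle with the fingers shut until the force rose to about 30 N and it stopped. The handle moved 119.8 mm in both cameras, against the 120 mm expected. The arm then backed off and was touching nothing.

**Bystanders:** the arm touched neither the look-alike rests nor any of the bystanders. The anvil and tabs look unmoved in the last picture. The wrench was outside that crop, so I did not check it.

**Disagreements:**
- **Tip height:** the reported tool height was about 37 mm lower than the fingertips seen by the cameras, so I worked from the cameras.
- **Tool tilt:** the tool drifted to about 3° off vertical at worst. I corrected position as I went.
- **Camera offset:** the side camera reads about 2 mm different from the top camera.

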